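# Release the ratchet and lower the press arm

## Task

The arm of the small bench press is held up by its ratchet. With a fingertip, press the red pawl tab down until it snaps over and stays free, then push the arm down by its black grip bar until the pad sits flush on the white block, and leave it there. Nothing is to be gripped or lifted: leave the block in its place under the pad, and do not disturb the jar, the bottle and the tape beside the press.

Things in the scene. Friction and masses are not known exactly. Their poses are not given: they have to be found in the camera images.
- press: grey bench press, fixed. Origin on the work surface below the arm's hinge; x points away from the grip bar towards the red tab, z up. Base plate 130 mm wide, 12 mm thick, x = -210 to 135 mm. Hinge cheeks and toothed wheel (radius 56 mm, at y = 30 mm) stand at the origin, up to 142 mm high; the pawl's yoke plates at x = 52 to 72, y = 18 to 42 mm, 141 mm high
- press_hinge (a point): the arm's hinge, 85 mm above the press's origin; its axis is the press's y axis
- press_arm (a joint): angle of the press arm in rad: 0 = level, pad flush on the block; positive = raised (starts between about 0.5 and 0.85). With the pawl in the teeth the arm sinks at most 0.12 (one tooth), then locks (do not force it). With the pawl free it stays wherever it is left; a few N down on the bar lower it, over 10 N show that it has landed
- grip_bar (a point): centre of the black grip bar at the arm's end: round, level, 20 mm thick, 90 mm long, parallel to the hinge. It swings on a circle of 190 mm about the hinge: at arm angle q it is 190 cos q mm to the press's -x side of the hinge and 190 sin q mm above it. Push down on its top; the 20 mm wide arm behind it slopes down to the hinge
- pawl (a joint): angle of the pawl in rad: 0 to about 0.1 = in the teeth (arm locked), 0.36 = free, at its stop. An over-centre spring carries it back below 0.17 and on to the free stop above 0.17; it then stays free
- pawl_tab (a point): centre of the top of the red thumb tab (34 x 34 mm, about level, facing up, finely ribbed), 117 mm to the press's +x side of the arm's hinge, 30 mm to its +y side and 148 to 153 mm above the work surface. Pressed straight down with 5 to 10 N it sinks 4 to 9 mm to the snap point, then drops by itself to its stop, 15 to 20 mm below where it started
- cold_block: white block with tube wells, 66 x 95 x 38 mm, loose, standing on the press's base plate (12 mm thick) between low steel corners, under the pad. Origin at the centre of its underside
- pad_face (a point): centre of the underside of the black rubber pad (60 x 88 mm) below the arm, 100 mm from the hinge towards the bar, 35 mm below the arm's middle line
- red_jar: bystander: white jar with red cap, 46 mm wide, 45 mm high, loose beside the press; origin at the centre of its underside
- dropper: bystander: white dropper bottle, 44 mm wide, 108 mm high, loose beside the press; origin at the centre of its underside
- tape: bystander: roll of blue tape, 72 mm wide, 18 mm high, loose, lying beside the press; origin at the centre of its underside

How it is judged:
By the outcome, as a careful person would: the job done as asked, in the order asked, and still so for the second after the job is handed in, with the robot touching nothing.
It also fails if it takes over 38 s, if anything falls off the work surface, if the arm or the gripper's body presses on something with over 40 N, if the wrist force passes 120 N, or if a joint passes its speed limit or range.

## Robot

A 6-joint arm with a two-finger parallel gripper is mounted at the origin on a cart in front of the work surface, level with it; the furniture and walls round the work are solid. World frame = base frame: x ahead of the robot, y to its left, z up, the work surface at z = 0. Lengths are in m, angles in rad, forces in N, time in s.
With the tool pointing down it reaches from about 0.375 to 0.9 m from the base axis. Payload 3.1 kg.
Tool frame: the origin (TCP) lies at the very end of the fingers, on their centre line; the grasp point (between the pads) lies 19 mm behind it (manip.hold_point_z is the distance from the TCP to the grasp point, in m); y points along the fingers, z is the direction in which the jaws open and shut, and the axes are right-handed (so a half turn about y gives the same grasp; the last joint's range is limited). The gripper opens to 85 mm and grips with 20 to 120 N. Pads are 22 mm wide; open, the fingers measure 114 mm over their backs; the gripper's body (76 mm by 85 mm) begins 54 mm behind the grasp point. The pads swing forward as they close: fully open they stand 13 mm farther back than shut.
Start: joints at [1.093, 0.527, 1.433, -0, 1.181, -0.178], TCP at [0.184, 0.597, 0.231] pointing down, gripper open.
Joint ranges: [-3.08, 3.08], [-0.75, 2.2], [0.22, 2.44], [-1.43, 4.57], [0, 2.65], [-2.85, 2.85]. Speed limits (rad/s): [2.79, 2.79, 3.14, 3.14, 3.14, 3.14].

## Interface

Orientations are given as a unit quaternion [x, y, z, w].
In Python, from station import manip, eyes, workorder gives the robot as it stands. The module is installed in compiled form; this text tells all that it offers.
- The arm moves only by the shell command python3 -m jog 'ROWS' [OPENING] [FORCE]. ROWS is JSON, a list of rows, each a list of 2 entries, a list of its own where there are three numbers: the shift along the tool's x, y, z in cm, then the turn about the tool's y in rad. A call has 1 to 20 rows; each row is the pose to reach, as a shift and turn from the pose commanded when the call began, along the tool's axes at that moment; what a row does not reach only later rows make up. A row lasts 1/12 s, in which the tool goes at most 41.7 mm and 7.16 degrees, less where a joint would pass 70% of its speed; a pose out of reach is approached as far as the arm can. A call with a gripper value outside its range is refused whole. OPENING is the finger opening in cm, from 0 to 8.54, set as the call begins (- or left out, the last holds). The fingers move at their own pace and stop on an object; FORCE is the grip in N (left out, the last holds). Time passes only in rows, so rows that repeat a pose let the fingers close. It gives the time, the measured TCP pose, the force and the opening at its end, in the units of the state.
- manip.sense(): the state, without advancing time (a new reading comes with each control period).
- eyes.snapshot(name): name is "scene" or "side" or "wrist"; returns a dict with "frame" (420x560x3 uint8, red, green, blue), "vfov" (degrees; the focal length in pixels is half the picture's height over the tangent of half this angle, whatever the lens; pixels are square), "cx", "cy" (the principal point, pixels), "rvec" (rotation vector, rad) and "tvec" (3), from world to camera coordinates, as OpenCV has them. Camera axes: x right, y down, z forward; pixel columns grow to the right and rows downward; lengths in m; the calibration is good to about 2 mm. The wrist camera is an equidistant fisheye: a pixel r from the principal point sees the ray r / f radians off the axis. A picture is of the moment at which its call begins. There is no depth.
- workorder.sign_off(): hands the job in, once; it reports no verdict.
The state is a dict: "t": time; "q": joint angles; "qd": joint speeds; "tau": joint torques, N m; "tcp_pos": TCP position; "tool_rot": TCP orientation; "force": force on the tool from outside, world axes, zero at the start; "ft_torque": the same for the moment, N m; "finger_gap": opening from 0.0 (shut) to 1.0 (fully open).
Only numpy, scipy, OpenCV 4.12 (cv2) and the standard library are available. Lean on these libraries where they do the work, as an engineer would, in place of code of your own. Each camera call takes 0.05 s, during which the arm holds its last target. There are 200 camera calls.

## Working session

There is one attempt and no reset: what is moved stays moved. The work goes in short steps, Python scripts to look and compute and a shell command to move; the robot and the scene stay as the last step left them, time stands still between calls to the robot, and variables do not carry over. Pictures are saved under pics/ and viewed, about 8 in all and at most 12, crops included, and the job is handed in when it is done.

```bash
mkdir -p pics; cat > h.py <<'E'
import numpy as np, cv2
from station import manip, eyes
from scipy.spatial.transform import Rotation as R
def snap(n,f):
    s=eyes.snapshot(n); cv2.imwrite('pics/'+f+'.png',s['frame'][:,:,::-1])
    d={k:np.array(s[k]) for k in('vfov','cx','cy','rvec','tvec')}; np.savez('pics/'+f,**d); return s
def load(f):
    d=np.load('pics/'+f+'.npz'); F=210/np.tan(np.radians(float(d['vfov']))/2)
    return R.from_rotvec(d['rvec'].ravel()).as_matrix(),d['tvec'].ravel(),F,float(d['cx']),float(d['cy'])
def ray(f,u,v):
    M,t,F,cx,cy=load(f); return -M.T@t, M.T@np.array([(u-cx)/F,(v-cy)/F,1])
def atz(f,u,v,z):
    o,d=ray(f,u,v); return o+d*(z-o[2])/d[2]
def tri(*a):
    A=0;b=0
    for f,u,v in a:
        o,d=ray(f,u,v); d=d/np.linalg.norm(d); P=np.eye(3)-np.outer(d,d); A=A+P; b=b+P@o
    x=np.linalg.solve(A,b); return x,[proj(f,x)-np.array([u,v]) for f,u,v in a]
def proj(f,p):
    M,t,F,cx,cy=load(f); c=M@np.array(p)+t; return np.array([cx+F*c[0]/c[2],cy+F*c[1]/c[2]])
E
python3 - <<'E'
from h import *
a=snap('scene','sc0');b=snap('side','si0')
cv2.imwrite('pics/both.png',cv2.resize(np.hstack([a['frame'],b['frame']])[:,:,::-1],(800,300)))
s=manip.sense();print(s['t'],s['tcp_pos'],R.from_quat(s['tool_rot']).as_matrix().round(3),s['force'],s['finger_gap'])
for f in('sc0','si0'): print(ray(f,280,210),load(f)[2])
E
```

```text
0.1 [0.18366037 0.59673602 0.2304463 ] [[ 0.956 -0.001  0.294]
 [-0.294 -0.002  0.956]
 [-0.    -1.    -0.002]] [-1.27928839  0.54017353  0.77993511] 1.0008071206502271
(array([ 0.04931834, -0.40586163,  0.61425583]), array([ 0.53513   ,  0.64242486, -0.5486263 ])) 470.35501200870834
(array([ 0.14530683, -0.50351226,  0.45381429]), array([ 0.46155595,  0.78098342, -0.42085789])) 421.8388296926297
```

View pics/sc0.png

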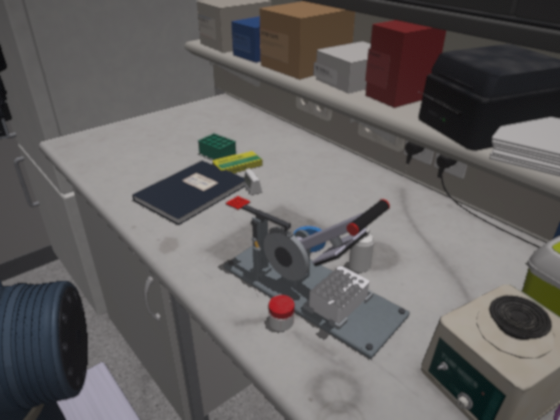

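View pics/si0.png

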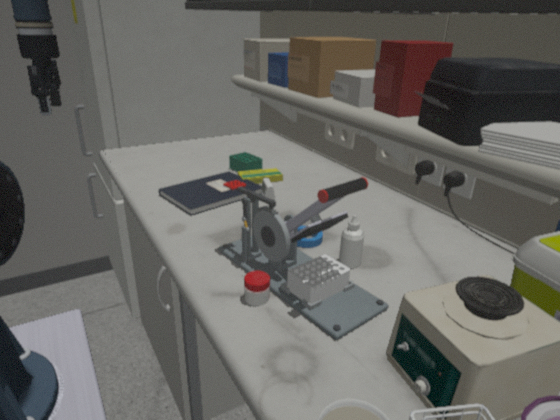

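The scene camera shows the tab at about (238,203), the bar at (371,217) and the base plate running to the lower right. The side camera shows the tab at about (235,185) and the bar at (343,190). I'll enlarge both views.

```bash
python3 - <<'E'
import cv2,numpy as np
a=cv2.imread('pics/sc0.png')[180:360,215:415];b=cv2.imread('pics/si0.png')[165:345,210:410]
cv2.imwrite('pics/ca.png',cv2.resize(a,None,fx=3.3,fy=3.3,interpolation=2));cv2.imwrite('pics/cb.png',cv2.resize(b,None,fx=3.3,fy=3.3,interpolation=2))
E
```

```text
(no output)
```

View pics/ca.png

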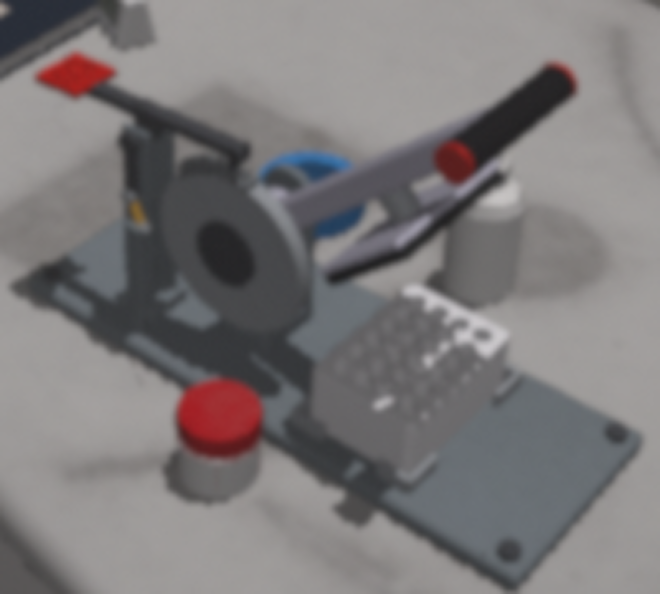

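View pics/cb.png

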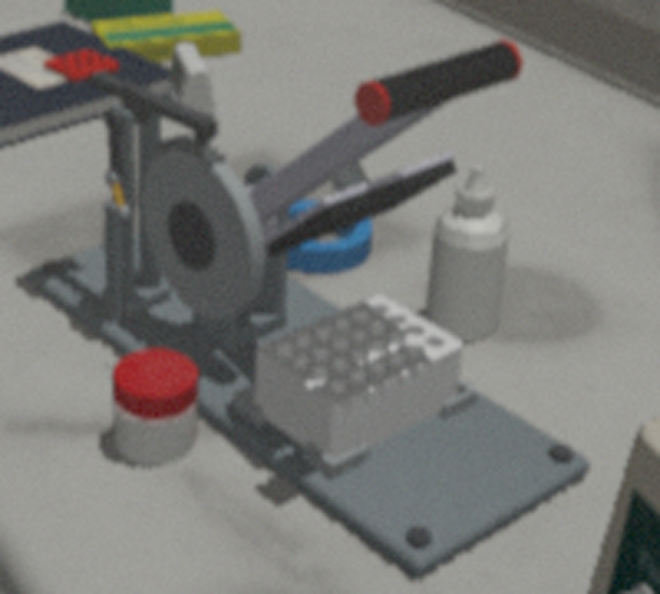

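```bash
cat > fit.py <<'E'
from h import *
from scipy.optimize import least_squares
A=lambda x,y:('sc0',215+x/3.3,180+y/3.3)
B=lambda x,y:('si0',210+x/3.3,165+y/3.3)
obs={'tab':(A(76,75),B(83,65)),'barn':(A(455,162),B(373,102)),'barf':(A(565,77),B(513,59)),
'pn':(A(516,578),B(417,566)),'pf':(A(640,437),B(588,463)),'pr':(A(18,284),B(25,278))}
def model(p):
    x,y,th,q,ht=p
    c,s=np.cos(th),np.sin(th)
    W=lambda a,b,z:np.array([x+c*a-s*b,y+s*a+c*b,z])
    bx,bz=-.19*np.cos(q),.085+.19*np.sin(q)
    return {'tab':W(.117,.03,ht),'barn':W(bx,.045,bz),'barf':W(bx,-.045,bz),'pn':W(-.21,.065,.010),'pf':W(-.21,-.065,.012),'pr':W(.135,.065,.012)}
if __name__=='__main__':
    for k,o in obs.items():
        x,r=tri(*o);print(k,x.round(4),np.round(r,1).tolist())
    f=lambda p:np.concatenate([proj(o[0],model(p)[k])-o[1:] for k in obs for o in obs[k]])
    p0=[.45,.1,2.4,.6,.15]
    r=least_squares(f,p0,loss='soft_l1');print(r.x.round(4),r.cost);print(f(r.x).reshape(-1,4).round(1))
    for k,v in model(r.x).items():print(k,v.round(4))
    t=tri(A(220,395),B(155,370));print('jar',t[0])
    print('dropper',tri(A(488,180),B(476,195))[0],'arm base dist')
E
python3 fit.py
```

```text
tab [0.4636 0.2132 0.1447] [[0.2, -0.2], [-0.2, 0.2]]
barn [ 0.4898 -0.0437  0.2135] [[-0.0, 0.0], [0.0, -0.0]]
barf [ 0.5838 -0.0281  0.2123] [[-0.0, 0.0], [0.0, -0.0]]
pn [ 0.4827 -0.1142  0.0069] [[-0.3, 0.3], [0.3, -0.3]]
pf [ 0.6083 -0.093   0.0053] [[0.2, -0.2], [-0.2, 0.1]]
pr [ 0.431   0.2415 -0.009 ] [[0.4, -0.4], [-0.4, 0.3]]
[0.51   0.0998 1.7326 0.7478 0.1464] 14.329210064275069
[[ 0.1  0.  -0.6  0. ]
 [-0.2  0.4 -0.5  0.1]
 [-1.6  1.1 -2.3  0. ]
 [ 0.5  1.4  0.3  0.3]
 [ 2.5 -1.5  1.8 -1.7]
 [ 2.  -2.4 -0.4 -3.6]]
tab [0.4615 0.2104 0.1464]
barn [ 0.488  -0.0449  0.2142]
barf [ 0.5768 -0.0304  0.2142]
pn [ 0.4796 -0.1179  0.01  ]
pf [ 0.6079 -0.097   0.012 ]
pr [0.4241 0.2226 0.012 ]
jar [0.43105995 0.04991858 0.03603721]
dropper [0.62673726 0.04014945 0.09524119] arm base dist
```

The fit is consistent. Tab is at (0.462, 0.212, 0.146), the bar centre is at (0.534, -0.037, 0.214), q is about 0.74 and yaw about 1.733. I'll move above the tab, shut the fingers, and turn so tool z lines up with press x.

```bash
python3 -m jog '[[[2.5,0.2,-1.9],0],[[5,0.5,-3.8],-0.05],[[7.5,0.8,-5.7],-0.1],[[10,1,-7.6],-0.15],[[12.6,1.3,-9.6],-0.2],[[15.1,1.5,-11.5],-0.25],[[17.6,1.8,-13.4],-0.3],[[20.1,2,-15.3],-0.35],[[22.8,2.2,-17.2],-0.4],[[25.3,2.5,-19.1],-0.46],[[27.8,2.8,-21],-0.46],[[30.3,3,-23],-0.46],[[32.8,3.2,-24.9],-0.46],[[35.4,3.5,-26.8],-0.46],[[37.9,3.5,-28.7],-0.46],[[37.9,3.5,-28.7],-0.46],[[37.9,3.5,-28.7],-0.46],[[37.9,3.5,-28.7],-0.46],[[37.9,3.5,-28.7],-0.46]]' 0 20
python3 - <<'E'
from h import *
snap('scene','sc1');snap('side','si1');snap('wrist','w1')
a=cv2.imread('pics/sc1.png')[100:310,160:420];b=cv2.imread('pics/si1.png')[80:290,160:420]
cv2.imwrite('pics/c1.png',cv2.resize(np.vstack([np.hstack([a,b])]),(800,323),interpolation=2))
s=manip.sense();print(s['t'],s['tcp_pos'],R.from_quat(s['tool_rot']).as_matrix().round(3),s['force'],s['finger_gap'])
for f in('sc1','si1'):print(proj(f,s['tcp_pos']),proj(f,[.462,.2115,.147]))
E
```

```text
t: 1.68
tcp_pos: [0.4606, 0.2122, 0.1961]
tool_rot: [-0.705, -0.057, 0.058, 0.705]
force: [0.0, 0.3, -0.4]
finger_gap: 0.001
1.8333 [0.46081754 0.21239081 0.1963252 ] [[ 0.987 -0.    -0.162]
 [ 0.162  0.     0.987]
 [-0.    -1.     0.   ]] [-0.0424801  -0.3784904   0.32603709] 0.00044290698253792143
[235.87432603 178.99597961] [238.01435264 202.14074437]
[233.18479722 160.25006669] [234.51179138 184.21127538]
```

View pics/c1.png

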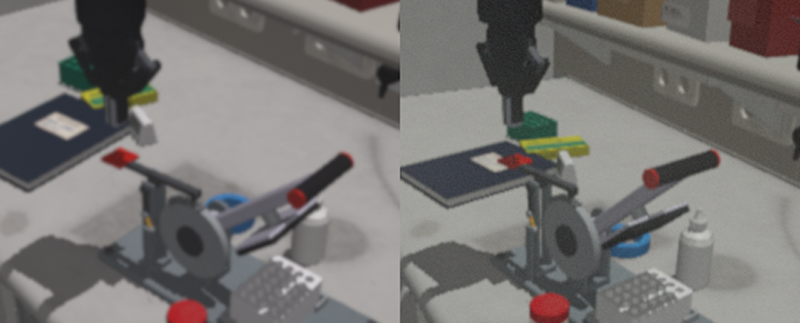

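The shut fingertip is at about (235,181) in the scene view, which matches the projected TCP. The tab is directly below, at (238,202). Next I descend slowly, watching the force.

```bash
python3 -m jog '[[[0.1,1.5,0],0],[[0.1,3,0],0],[[0.1,4,0],0],[[0.1,4.4,0],0],[[0.1,4.6,0],0],[[0.1,4.8,0],0],[[0.1,4.9,0],0],[[0.1,5,0],0],[[0.1,5.1,0],0],[[0.1,5.1,0],0]]'
```

```text
t: 2.67
tcp_pos: [0.463, 0.2118, 0.1456]
tool_rot: [0.705, 0.058, -0.057, -0.705]
force: [-0.6, 0.4, 0.6]
finger_gap: 0.002
```

```bash
python3 -m jog '[[[0,0.1,0],0],[[0,0.2,0],0],[[0,0.3,0],0],[[0,0.3,0],0]]'
```

```text
t: 3.0
tcp_pos: [0.4628, 0.2114, 0.142]
tool_rot: [0.705, 0.057, -0.057, -0.705]
force: [-0.1, 0.3, -0.7]
finger_gap: -0.006
```

```bash
python3 - <<'E'
from h import *
snap('scene','sc2');snap('side','si2')
a=cv2.imread('pics/sc2.png')[140:270,190:310];b=cv2.imread('pics/si2.png')[120:250,190:310]
cv2.imwrite('pics/c2.png',cv2.resize(np.hstack([a,b]),(800,433),interpolation=2))
s=manip.sense();print(s['tcp_pos'],s['force'])
for f in('sc2','si2'):print(proj(f,s['tcp_pos']))
E
```

```text
[0.46273703 0.21145249 0.14213343] [ 0.04710921 -0.07223225 -0.27436309]
[238.47710566 204.22267617]
[234.91747582 186.45128704]
```

View pics/c2.png

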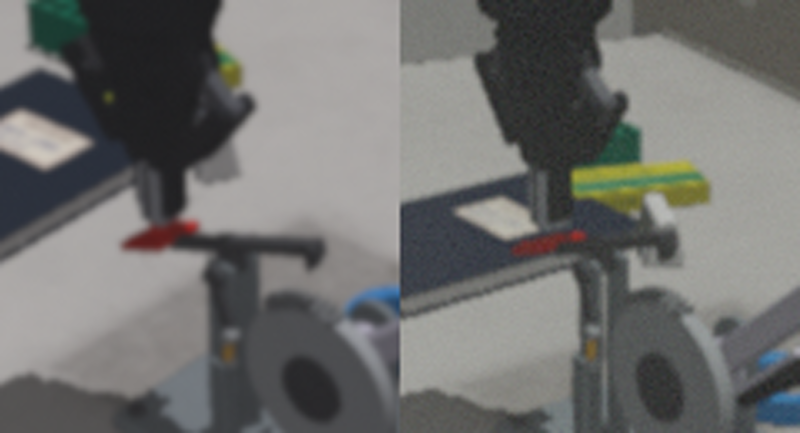

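The tab has dropped to row 211 in the scene view, from 203, which is about 18 mm. It sits clear below the fingertip with no force on the tool, so it has snapped over. I'll confirm by lightly touching the stop.

```bash
python3 -m jog '[[[0,0.3,0],0],[[0,0.5,0],0],[[0,0.7,0],0],[[0,0.8,0],0],[[0,0.9,0],0],[[0,0.9,0],0]]'
```

```text
t: 3.6
tcp_pos: [0.4629, 0.2115, 0.1349]
tool_rot: [0.705, 0.057, -0.057, -0.705]
force: [-3.0, -1.9, 15.3]
finger_gap: -0.001
```

The stop is firm at z = 0.135 with 15 N, so the pawl is free. I'll retract upward and go over to the bar.

```bash
python3 -m jog '[[[0,-1,0],0],[[0,-4,0],0],[[0,-8,0],0],[[0,-12,0],0],[[0.2,-12.8,-2],0],[[0.6,-12.8,-5],0],[[1,-12.8,-9],0],[[1.4,-12.8,-13],0],[[1.9,-12.8,-17],0],[[2.4,-12.8,-21],0],[[2.8,-12.8,-24],0],[[2.8,-12.8,-25.4],0],[[2.8,-12.8,-25.7],0],[[2.8,-12.8,-25.7],0],[[2.8,-12.8,-25.7],0]]'
python3 - <<'E'
from h import *
snap('scene','sc3');snap('side','si3')
a=cv2.imread('pics/sc3.png')[130:290,210:410];b=cv2.imread('pics/si3.png')[110:270,210:410]
cv2.imwrite('pics/c3.png',cv2.resize(np.hstack([a,b]),(800,320),interpolation=2))
s=manip.sense();print(s['tcp_pos'],s['force'])
for f in('sc3','si3'):print(proj(f,s['tcp_pos']),proj(f,[.5325,-.0375,.224]))
E
```

```text
t: 4.85
tcp_pos: [0.5306, -0.0362, 0.2611]
tool_rot: [-0.704, -0.057, 0.058, 0.705]
force: [-0.3, 0.7, 0.2]
finger_gap: -0.003
[ 0.53077641 -0.03569777  0.26125329] [0.26982324 0.43093028 0.38229526]
[370.94165069 189.68605528] [369.9339139  211.05017025]
[344.83025793 159.37655778] [344.25885932 183.12632751]
```

View pics/c3.png

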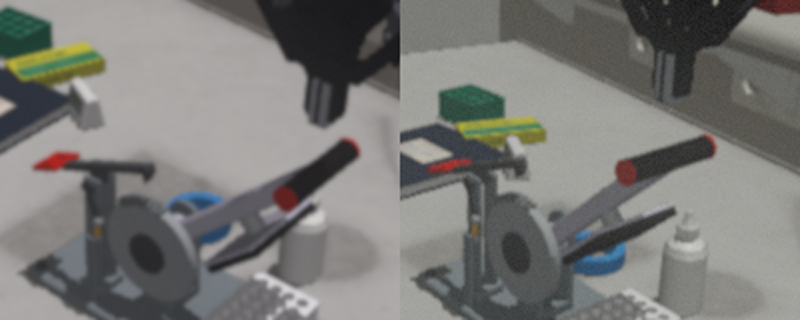

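The pawl is still free: the tab is down and the lever is raised out of the teeth. The tip is over the bar at about (371,190), against a bar top at (370,211). I'll descend and begin following the arc.

```bash
python3 -m jog '[[[0,1.2,-0.2],0],[[0,2.4,-0.2],0],[[0,3.2,-0.2],0],[[0,3.5,-0.3],0],[[0,3.7,-0.3],0],[[0,4,-0.5],0],[[0,4.3,-0.8],0],[[0,4.6,-1],0],[[0,5,-1.3],0],[[0,5.4,-1.5],0],[[0,5.8,-1.8],0],[[0,6.3,-2.2],0],[[0,6.3,-2.2],0]]'
```

```text
t: 6.03
tcp_pos: [0.5358, -0.0609, 0.1979]
tool_rot: [0.705, 0.057, -0.056, -0.704]
force: [0.2, 0.3, 0.8]
finger_gap: -0.002
```

```bash
python3 -m jog '[[[0,0.4,-0.3],0],[[0,0.9,-0.5],0],[[0,1.3,-0.8],0],[[0,1.7,-1],0],[[0,2.2,-1.2],0],[[0,2.6,-1.4],0],[[0,3,-1.6],0],[[0,3.4,-1.8],0],[[0,3.9,-2],0],[[0,4.3,-2.1],0]]'
python3 - <<'E'
from h import *
snap('scene','sc4');snap('side','si4')
a=cv2.imread('pics/sc4.png')[150:310,230:430];b=cv2.imread('pics/si4.png')[130:290,230:430]
cv2.imwrite('pics/c4.png',cv2.resize(np.hstack([a,b]),(800,320),interpolation=2))
s=manip.sense();print(s['tcp_pos'],s['force'])
for f in('sc4','si4'):print(proj(f,s['tcp_pos']))
E
```

```text
t: 6.87
tcp_pos: [0.5385, -0.08, 0.1547]
tool_rot: [-0.705, -0.057, 0.057, 0.705]
force: [0.8, -2.0, 3.1]
finger_gap: 0.001
[ 0.53721236 -0.07933724  0.15404471] [-0.20876522  0.5211617   0.32426559]
[387.84155614 259.51136071]
[359.66579268 234.79522292]
```

View pics/c4.png

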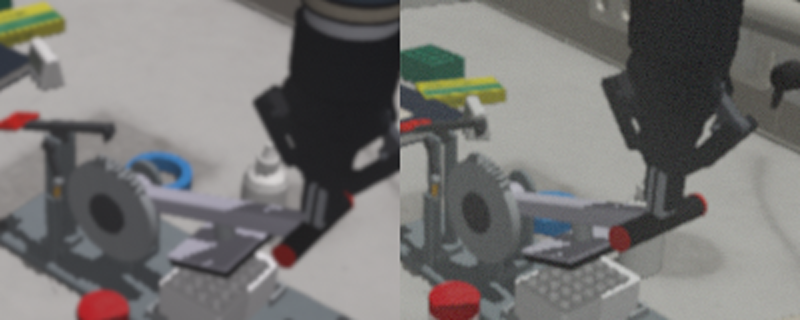

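The bar is following the finger, q is about 0.31, and the jar and bottle are untouched. Continuing to just above landing.

```bash
python3 -m jog '[[[0,0.5,-0.2],0],[[0,1,-0.3],0],[[0,1.5,-0.5],0],[[0,2,-0.6],0],[[0,2.5,-0.7],0],[[0,3,-0.8],0],[[0,3.5,-0.8],0],[[0,4,-0.9],0],[[0,4.4,-0.9],0],[[0,4.8,-1],0],[[0,5.1,-1],0],[[0,5.3,-1],0]]'
```

```text
t: 7.97
tcp_pos: [0.5404, -0.0902, 0.102]
tool_rot: [0.705, 0.057, -0.057, -0.705]
force: [0.2, -1.2, 2.0]
finger_gap: 0.001
```

```bash
python3 -m jog '[[[0,0.1,0],0],[[0,0.2,0],0],[[0,0.3,0],0],[[0,0.4,0],0]]'
```

```text
t: 8.3
tcp_pos: [0.5405, -0.0901, 0.0985]
tool_rot: [0.705, 0.057, -0.057, -0.705]
force: [0.1, -1.5, 1.7]
finger_gap: 0.004
```

```bash
python3 -m jog '[[[0,0.1,0],0],[[0,0.2,0],0],[[0,0.3,0],0],[[0,0.3,0],0]]'
```

```text
t: 8.63
tcp_pos: [0.5403, -0.0899, 0.0952]
tool_rot: [-0.705, -0.057, 0.057, 0.705]
force: [1.2, -0.9, 0.0]
finger_gap: -0.004
```

```bash
python3 -m jog '[[[0,0.1,0],0],[[0,0.2,0],0],[[0,0.2,0],0]]'
```

```text
t: 8.88
tcp_pos: [0.5404, -0.0898, 0.0949]
tool_rot: [0.705, 0.057, -0.057, -0.705]
force: [-1.6, -0.4, 12.4]
finger_gap: 0.001
```

It has landed: 12 N at z = 0.095, as predicted for q = 0. I'll press slightly to seat the pad, then lift straight off.

```bash
python3 -m jog '[[[0,0.1,0],0],[[0,0.1,0],0],[[0,0.1,0],0]]'
```

```text
t: 9.13
tcp_pos: [0.5404, -0.0899, 0.0947]
tool_rot: [0.705, 0.058, -0.056, -0.705]
force: [-3.4, 0.5, 17.4]
finger_gap: -0.0
```

```bash
python3 -m jog '[[[0,-0.3,0],0],[[0,-1,0],0],[[0,-3,0],0],[[0,-6,0],0],[[0,-9,0],0],[[0,-12,0],0],[[0,-15,0],0],[[0,-17,0],0],[[0,-17,0],0],[[0,-17,0],0],[[0,-17,0],0]]'
python3 - <<'E'
from h import *
snap('scene','sc5');snap('side','si5')
a=cv2.imread('pics/sc5.png')[180:360,215:415];b=cv2.imread('pics/si5.png')[165:345,210:410]
cv2.imwrite('pics/c5.png',cv2.resize(np.hstack([a,b]),(800,360),interpolation=2))
s=manip.sense();print(s['t'],s['tcp_pos'],s['force'])
import fit
m=fit.model([.51,.0998,1.7326,0,.146])
for k in('barn','barf'):print(k,proj('sc5',m[k])-[215,180],proj('si5',m[k])-[210,165])
E
```

```text
t: 10.05
tcp_pos: [0.5389, -0.0893, 0.2612]
tool_rot: [-0.704, -0.056, 0.058, 0.705]
force: [0.0, 0.4, 0.3]
finger_gap: 0.003
10.15 [ 0.538819   -0.08935336  0.26053513] [-0.61281932  0.65113926  0.21105244]
barn [157.92403083 129.80328735] [130.39002698 120.37042776]
barf [186.59955595 100.38245895] [168.46822203 100.94052924]
```

View pics/c5.png

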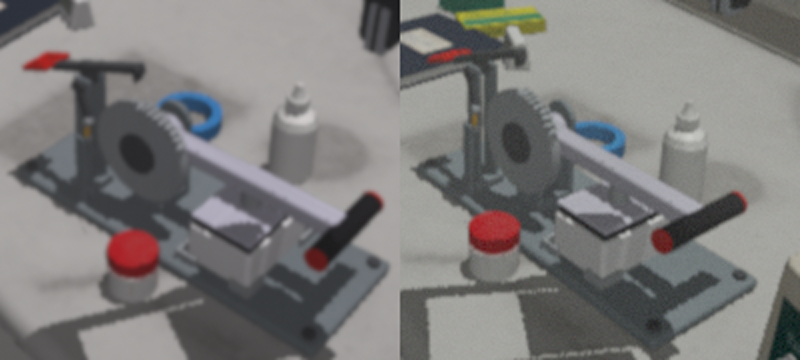

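The pad sits flush on the block. The bar ends, at (158,130) and (187,101) in the scene crop, match the q = 0 prediction. The pawl is still free and the bystanders are in place.

```bash
python3 -c "
from station import workorder;print(workorder.sign_off())"
```

```text
the job is handed in; nothing more can be done
None
```

The press is closed: the pawl is free, and the pad sits flush on the white block. I handed the job in at about 10 s on the robot's clock, and the hand-in gives no verdict.

- **Pawl:** I pressed the red tab with the shut fingertip until it snapped over. A light second touch met a firm stop of about 15 N at z = 0.135 m, about 15 mm below the tab's stated starting height. Later pictures show it still down and free.
- **Arm:** I pushed the bar down along its arc with only a few newtons. It landed at z = 0.095 m, as expected for arm level; I pressed to about 17 N to seat it, then lifted the finger clear.
- **Last pictures:** The bar ends match the predicted level position to within about 1 pixel. The block is in place under the pad, the jar, bottle and tape look undisturbed, and the tool reads no force.
- **Disagreements:** My first measurement put the tab at 145–146 mm, slightly below the stated 148–153 mm and about the camera calibration error. I saw no force peak at the snap because it happened between readings. I confirmed it from the picture and the stop touch instead.

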